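Close a split filter cell on its dowels and hold it shut

ROBOT

A 7-joint arm with a two-finger parallel gripper is mounted at the origin on a cart in front of the work surface, level with it; the furniture and walls round the work are solid. World frame = base frame: x ahead of the robot, y to its left, z up, the work surface at z = 0. Lengths are in m, angles in rad, forces in N, time in s.
With the tool pointing down it reaches from about 0.35 to 0.9 m from the base axis. Payload 8.1 kg.
Tool frame: the origin (TCP) lies between the finger pads; the fingertips stand 19 mm ahead of it and the grasp point (between the pads) is the TCP; z points along the fingers, y is the line along which they close (so a half turn about z gives the same grasp; the last joint's range is limited). The gripper opens to 85 mm and grips with 20 to 120 N. Pads are 22 mm wide; open, the fingers measure 114 mm over their backs; the gripper's body (76 mm by 85 mm) begins 54 mm behind the grasp point. The pads swing forward as they close: fully open they stand 13 mm farther back than shut.
Start: joints at [-1.27, 0.434, 0.025, 1.573, -0.012, 1.134, -0.075], TCP at [0.246, 0.575, 0.25] pointing down, gripper open.
Joint ranges: [-2.62, 2.62], [-0.44, 2.09], [-1.27, 1.32], [0.08, 2.57], [-1.32, 4.46], [0.12, 2], [-2.74, 2.74]. Speed limits (rad/s): [2.22, 2.22, 3.01, 3.01, 3.14, 3.14, 3.14].

INTERFACE

Orientations are given as a unit quaternion [w, x, y, z].
In Python, from cell import * gives the robot as it stands. The module is installed in compiled form; this text tells all that it offers.
- The arm moves only by the shell command python3 -m creep 'ROWS' [OPENING] [FORCE]. ROWS is JSON, a list of rows, each an object of numbers: "x", "y", "z": the shift along the tool's x, y, z in mm; "wx", "wy", "wz": the turn, a rotation vector about the tool's x, y, z in degrees. A call has 1 to 12 rows; each row is the pose to reach, as a shift and turn from the pose commanded when the call began, along the tool's axes at that moment; what a row does not reach only later rows make up. A row lasts 1/10 s, in which the tool goes at most 50 mm and 8.59 degrees, less where a joint would pass 70% of its speed; a pose out of reach is approached as far as the arm can. A call with a gripper value outside its range is refused whole. OPENING is the opening, from 0 (shut) to 1 (fully open), set as the call begins (- or left out, the last holds). The fingers move at their own pace and stop on an object; FORCE is the grip in N (left out, the last holds). Time passes only in rows, so rows that repeat a pose let the fingers close. It gives the time, the measured TCP pose, the force, the opening and the grip force at its end, in the units of the state.
- get_obs(): the state, without advancing time (a new reading comes with each control period).
- get_image(name): name is "side" or "top"; returns a dict with "color" (400x640x3 uint8, red, green, blue), "depth" (400x640 float32, m along the optical axis (not along the pixel's ray), 0 where there is no reading), "fx", "fy", "cx", "cy" (pixels), "extrinsics" (4x4, takes a point from camera to world coordinates). Camera axes: x right, y up, looking along -z (the intrinsics and any distortion apply to the point x, -y, -z); pixel columns grow to the right and rows downward; lengths in m; the calibration is good to about 2 mm. A picture is of the moment at which its call begins.
- hand_in(): hands the job in; it is judged then, once.
The state is a dict: "clock": time; "joints": joint angles; "joint_velocities": joint speeds; "tau": joint torques, N m; "tcp_pos": TCP position; "ee_rot": TCP orientation; "force": force on the tool from outside, world axes, zero at the start; "torque": the same for the moment, N m; "width": finger opening in m; "grasp_force": force on a finger pad.
Only numpy, scipy, OpenCV 4.12 (cv2) and the standard library are available. Lean on these libraries where they do the work, as an engineer would, in place of code of your own. Each camera call takes 0.05 s, during which the arm holds its last target. There are 200 camera calls.

TASK

Lift the thin plastic cover plate off the dowels of the filter cell's lower half and lay it flat, right way up, on a free part of the bench. Then fit the thick metal upper half over the two dowels and press it down against the sprung support until the two halves meet, and finish while still holding the cell pressed shut. Leave the roll of tape, the timer and the marker where they are.

Things in the scene. Friction and masses are not known exactly. Their poses are not given: they have to be found in the camera images.
- lower_half: Cell's lower half, fixed: flange 100 x 150 x 8 mm, on it an aluminium block 80 (x) x 120 (y) mm whose top (parting face) is 35 mm above the bench. Two upright steel dowels, 10 mm diameter, at y = +-45 mm (x = 0), tops 59 mm above the bench, last 8 mm tapered to 4 mm. Origin: centre of the underside, on the bench; y along the row of dowels, z up. Same after a half turn.
- support (a joint): Sprung round steel support, 56 mm diameter, in the middle of the lower half. 0 m: 5 mm proud of the parting face, as at the start; grows downward; 0.005 m: level with the face. It starts to move at a push of about 4.5 N, is level at about 12 N, and springs back. The weight of the cover or the upper half alone does not move it.
- cover_grip (a point): Point in the upright grip rib of the grey plastic cover plate, 23 mm above the plate's underside. Rib 16 (x) x 40 (y) mm, its top 35 mm above the underside. x across the rib (thin way), y along it, z up. At the start the plate lies on the sprung support, dowels through its holes.
- upper_grip (a point): Point in the upright steel grip rib of the upper half, 46 mm above its underside. Rib 16 (x) x 50 (y) mm, from 30 to 62 mm above the underside. x across the rib (thin way), y along it, z up. With the cell shut (underside on the parting face) this point is 81 mm above the bench.
- cover: The same loose cover plate, 80 (x) x 120 (y) x 6 mm, 0.1 kg, two 13 mm through holes at y = +-45 mm, grip rib on top; origin at the centre of its underside.
- upper_half: The same loose upper half: aluminium block 80 (x) x 120 (y) x 30 mm, about 0.22 kg, two 13 mm through holes at y = +-45 mm, rib on top; origin at the centre of its underside. Starts on the bench, right way up, left or right of the lower half; fits the dowels either way round (half turn).
- tape: Roll of tape, 104 mm diameter, 25 mm high, lying flat; origin under its centre. Leave alone.
- timer: Small white timer, 62 x 62 x 19 mm, lying on the bench; origin under its centre. Leave alone.
- marker: Marker pen, 146 mm long, 14 mm thick, lying on the bench; origin under its centre. Leave alone.

How it is judged:
By the outcome, as a careful person would: the job done as asked, in the order asked, and still so for the second after the job is handed in, while the arm keeps its last pose, push and grip.
It also fails if it takes over 54 s, if anything falls off the work surface, if the arm or the gripper's body presses on something with over 40 N, if the wrist force passes 120 N, or if a joint passes its speed limit or range.

## Working session

There is one attempt and no reset: what is moved stays moved. The work goes in short steps, Python scripts to look and compute and a shell command to move; the robot and the scene stay as the last step left them, time stands still between calls to the robot, and variables do not carry over. Pictures are saved under pics/ and viewed, at most 10 in all, crops included, and the job is handed in when it is done.

```bash
mkdir -p pics; cat > h.py <<'E'
from cell import *
import numpy as np, cv2
from scipy.spatial.transform import Rotation as R
def snap(n):
    im=get_image(n); np.savez(f'{n}.npz',**im); return im
def world(im,u,v,z=None):
    """pixel -> world; with depth or on plane z"""
    E=im['extrinsics']; d=np.array([(u-im['cx'])/im['fx'],-(v-im['cy'])/im['fy'],-1])
    if z is None: s=im['depth'][int(round(v)),int(round(u))]
    else: s=(z-E[2,3])/(E[:3,:3]@d)[2]
    return E[:3,:3]@(d*s)+E[:3,3]
def cloud(im):
    v,u=np.mgrid[:400,:640]; s=im['depth']
    p=np.stack([(u-im['cx'])/im['fx']*s,-(v-im['cy'])/im['fy']*s,-s],-1)
    E=im['extrinsics']; w=p@E[:3,:3].T+E[:3,3]; w[s==0]=np.nan; return w
def save(im,name): cv2.imwrite(f'pics/{name}.png',im['color'][:,:,::-1])
E
python3 - <<'E'
from h import *
for n in('side','top'):
    im=snap(n); save(im,n+'0'); print(im['extrinsics'].round(3),[k for k in im])
o=get_obs(); print(o['tcp_pos'],o['ee_rot'],R.from_quat(np.roll(o['ee_rot'],-1)).as_matrix().round(3),o['width'],o['clock'])
E
```

```text
[[ 1.000e+00 -1.000e-03  2.700e-02  6.330e-01]
 [ 2.500e-02  4.130e-01 -9.110e-01 -1.003e+00]
 [-1.100e-02  9.110e-01  4.130e-01  5.210e-01]
 [ 0.000e+00  0.000e+00  0.000e+00  1.000e+00]] ['color', 'depth', 'fx', 'fy', 'cx', 'cy', 'extrinsics']
[[ 0.022  0.984 -0.174  0.446]
 [-1.     0.018 -0.025 -0.013]
 [-0.021  0.175  0.984  0.992]
 [ 0.     0.     0.     1.   ]] ['color', 'depth', 'fx', 'fy', 'cx', 'cy', 'extrinsics']
[0.24544163 0.57431242 0.24960437] [-7.54792870e-05  2.00566084e-01  9.79679915e-01 -7.09870216e-04] [[-0.92   0.393 -0.   ]
 [ 0.393  0.92  -0.001]
 [-0.    -0.001 -1.   ]] 0.08529759578211048 0.1
```

View pics/top0.png

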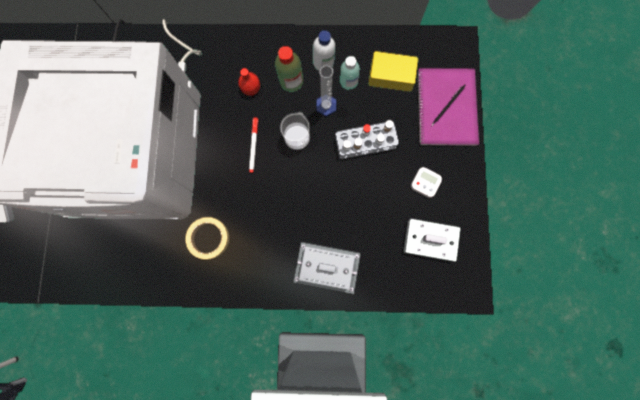

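View pics/side0.png

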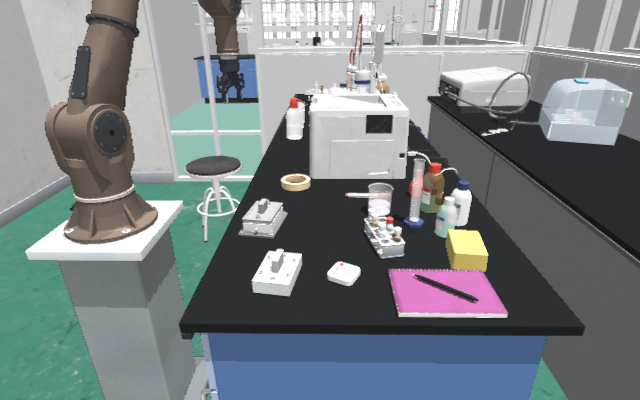

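The top view shows the lower half with its cover at (327,268), the upper half at (433,240), tape at (207,238), timer at (427,182) and marker at (253,145). The bench is free around (310,200). The side view agrees with this, with the arm off to the left.

```bash
python3 - <<'E'
from h import *
im=dict(np.load('top.npz')); w=cloud(im)
c=im['color'][215:305,285:475,::-1]
cv2.imwrite('pics/crop1.png',cv2.resize(c,None,fx=4.2,fy=4.2,interpolation=cv2.INTER_CUBIC))
def rect(name,u0,u1,v0,v1,z0,z1):
    q=w[v0:v1,u0:u1].reshape(-1,3); m=(q[:,2]>z0)&(q[:,2]<z1); q=q[m]
    r=cv2.minAreaRect((q[:,:2]*1000).astype(np.float32)); print(name,len(q),np.median(q[:,2]).round(4),np.round(r[0],1),np.round(r[1],1),round(r[2],1))
print('bench z',np.nanmedian(w[180:220,240:300,2]))
rect('cover plate',285,370,235,300,.040,.056)
rect('cover rib',285,370,235,300,.068,.09)
rect('flange',285,370,235,300,.004,.012)
rect('upper blk',398,470,212,270,.022,.036)
rect('upper rib',398,470,212,270,.052,.075)
q=w[180:222,235:345,2]; print('free max z',np.nanmax(q), 'corners',w[180,240],w[222,345])
for n,u,v in(('tape',207,238),('beaker',295,130),('rack',366,153),('timer',427,182)): print(n,world(im,u,v,0).round(3))
E
```

```text
bench z -0.0012817921361821805
cover plate 1587 0.0458 [442.6 -14.4] [120.  80.] 80.6
cover rib 122 0.0742 [442.7 -14.4] [39.7 15.8] 81.1
flange 701 0.0078 [442.2 -30.9] [185.4 117.7] 78.2
upper blk 1456 0.0297 [ 515. -270.] [121.1  80.5] 80.9
upper rib 155 0.0607 [ 514.9 -269.5] [49.4 16.3] 80.2
free max z 0.0048613881839354445 corners [ 0.66145368  0.21486342 -0.00261883] [ 0.55696524 -0.05895122 -0.00178967]
tape [0.509 0.29  0.   ]
beaker [0.799 0.076 0.   ]
rack [ 0.739 -0.112  0.   ]
timer [ 0.664 -0.268  0.   ]
```

View pics/crop1.png

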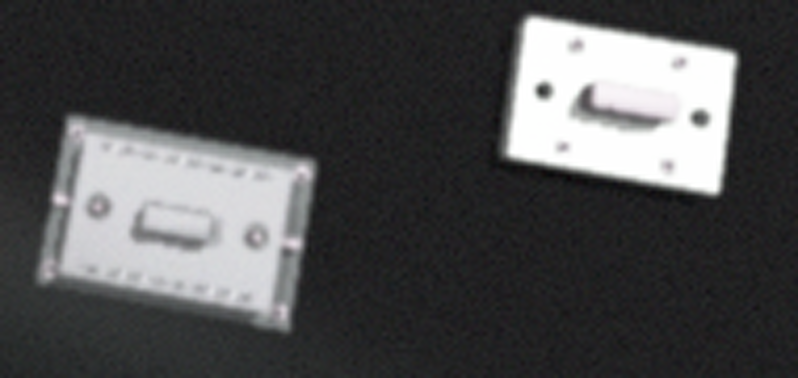

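```bash
cat >> h.py <<'E'
def to(x,y,z,yaw):
    """tool shift (mm) and turn (deg) to world TCP x,y,z with tool y at yaw (deg), pointing down"""
    o=get_obs(); A=R.from_quat(np.roll(o['ee_rot'],-1))
    a=np.radians(yaw); Y=np.array([np.cos(a),np.sin(a),0]); Z=np.array([0,0,-1.]); X=np.cross(Y,Z)
    rv=(A.inv()*R.from_matrix(np.stack([X,Y,Z],1))).as_rotvec(degrees=True)
    print('shift',(A.inv().apply(np.array([x,y,z])-o['tcp_pos'])*1000).round(1),'turn',rv.round(2),'| t',round(o['clock'],2),'tcp',np.round(o['tcp_pos'],4),'F',np.round(o['force'],1),'w',np.round(o['width'],4),'gf',o['grasp_force'],'j',np.round(o['joints'],2))
E
python3 -c "
from h import *
to(.4426,-.0144,.16,-9.2)"
```

```text
shift [-412.6 -463.7   90.3] turn [-6.000e-02  6.000e-02  7.606e+01] | t 0.1 tcp [0.2454 0.5743 0.2496] F [-0.8  0.  -0.2] w 0.0853 gf 0.0 j [-1.27  0.44  0.02  1.57 -0.01  1.13 -0.08]
```

```bash
python3 -m creep '[{"x":-34,"y":-39,"z":0,"wz":6.3},{"x":-68,"y":-77,"z":0,"wz":12.7},{"x":-103,"y":-116,"z":0,"wz":19},{"x":-137,"y":-155,"z":0,"wz":25.3},{"x":-172,"y":-193,"z":0,"wz":31.7},{"x":-206,"y":-232,"z":0,"wz":38},{"x":-240,"y":-270,"z":10,"wz":44.3},{"x":-275,"y":-309,"z":20,"wz":50.7},{"x":-309,"y":-348,"z":40,"wz":57},{"x":-344,"y":-386,"z":60,"wz":63.4},{"x":-378,"y":-425,"z":75,"wz":69.7},{"x":-412.6,"y":-463.7,"z":90,"wz":76}]' 1 40; python3 -m creep '[{"x":0},{"x":0},{"x":0}]'
python3 -c "
from h import *
to(.4426,-.0144,.16,-9.2)
im=snap('top'); save(im,'top1');im=snap('side'); save(im,'side1')
"
```

```text
shift [-412.6 -463.7   90.3] turn [-6.000e-02  6.000e-02  7.606e+01] | t 0.1 tcp [0.2454 0.5743 0.2496] F [-0.8  0.  -0.2] w 0.0853 gf 0.0 j [-1.27  0.44  0.02  1.57 -0.01  1.13 -0.08]validation failed for argument at $[0]...
validation failed for argument at $[0]...
```

```bash
python3 -m creep '[{"x":0,"y":0,"z":0,"wx":0,"wy":0,"wz":0}]' 1 40
```

```text
clock: 0.3
tcp_pos: [0.2456, 0.5746, 0.2501]
ee_rot: [-0.0, 0.201, 0.98, -0.0]
force: [-0.4, 0.6, -0.7]
width: 0.0857
grasp_force: 0.0
```

All six keys are needed.

```bash
python3 -m creep '[{"x":-34,"y":-39,"z":0,"wx":0,"wy":0,"wz":6.3},{"x":-68,"y":-77,"z":0,"wx":0,"wy":0,"wz":12.7},{"x":-103,"y":-116,"z":0,"wx":0,"wy":0,"wz":19},{"x":-137,"y":-155,"z":0,"wx":0,"wy":0,"wz":25.3},{"x":-172,"y":-193,"z":0,"wx":0,"wy":0,"wz":31.7},{"x":-206,"y":-232,"z":0,"wx":0,"wy":0,"wz":38},{"x":-240,"y":-270,"z":10,"wx":0,"wy":0,"wz":44.3},{"x":-275,"y":-309,"z":20,"wx":0,"wy":0,"wz":50.7},{"x":-309,"y":-348,"z":40,"wx":0,"wy":0,"wz":57},{"x":-344,"y":-386,"z":60,"wx":0,"wy":0,"wz":63.4},{"x":-378,"y":-425,"z":75,"wx":0,"wy":0,"wz":69.7},{"x":-412.6,"y":-463.7,"z":90,"wx":0,"wy":0,"wz":76}]' 1 40; python3 -c "
from h import *
to(.4426,-.0144,.16,-9.2)
"
```

```text
clock: 1.5
tcp_pos: [0.4328, 0.0153, 0.1698]
ee_rot: [0.0, 0.762, 0.647, 0.001]
force: [0.2, 1.2, 0.2]
width: 0.0853
grasp_force: 0.0
shift [-27.7  14.5   9.8] turn [ 0.05 -0.03 -0.17] | t 1.5 tcp [0.4328 0.0153 0.1698] F [0.2 1.2 0.2] w 0.0853 gf 0.0 j [-0.6   0.23  0.53  2.15 -0.17  0.79 -0.13]
```

```bash
python3 -m creep '[{"x":0,"y":0,"z":0,"wx":0,"wy":0,"wz":0},{"x":0,"y":0,"z":0,"wx":0,"wy":0,"wz":0},{"x":0,"y":0,"z":0,"wx":0,"wy":0,"wz":0}]'; python3 -c "
from h import *
to(.4426,-.0144,.16,-9.2)
im=snap('top');im=snap('side'); c=im['color'][130:290,190:390,::-1]
cv2.imwrite('pics/side1.png',cv2.resize(c,None,fx=3.5,fy=3.5,interpolation=cv2.INTER_CUBIC))
"
```

```text
clock: 1.8
tcp_pos: [0.4324, 0.0179, 0.1702]
ee_rot: [-0.0, 0.761, 0.649, 0.0]
force: [0.3, 0.2, 0.7]
width: 0.0857
grasp_force: 0.0
shift [-30.3  15.1  10.1] turn [-0.   -0.03  0.16] | t 1.8 tcp [0.4324 0.0179 0.1702] F [0.3 0.2 0.7] w 0.0857 gf 0.0 j [-0.61  0.23  0.53  2.15 -0.16  0.79 -0.13]
```

View pics/side1.png

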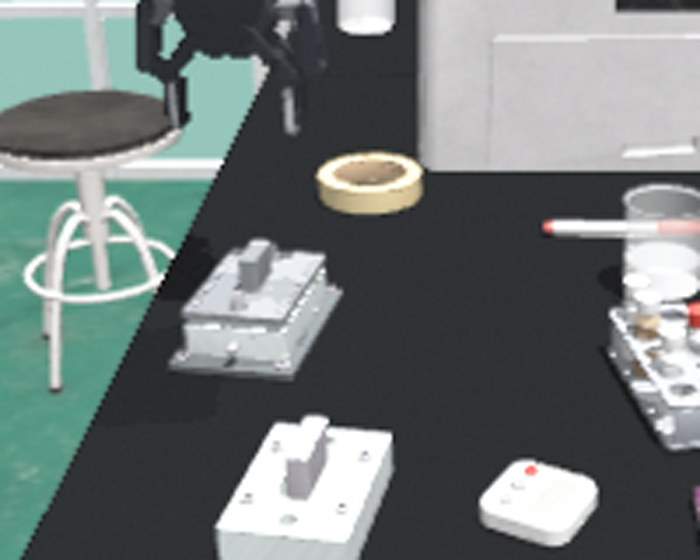

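The open gripper is up at about (240,60) in the crop. The plate sits on the dowels with its rib clear at about (258,262). I'll move over it and go down.

```bash
python3 -m creep '[{"x":-30.3,"y":15.1,"z":10,"wx":0,"wy":0,"wz":0.2},{"x":-30.3,"y":15.1,"z":10,"wx":0,"wy":0,"wz":0.2},{"x":-30.3,"y":15.1,"z":40,"wx":0,"wy":0,"wz":0.2},{"x":-30.3,"y":15.1,"z":65,"wx":0,"wy":0,"wz":0.2},{"x":-30.3,"y":15.1,"z":85,"wx":0,"wy":0,"wz":0.2},{"x":-30.3,"y":15.1,"z":95,"wx":0,"wy":0,"wz":0.2},{"x":-30.3,"y":15.1,"z":101.5,"wx":0,"wy":0,"wz":0.2},{"x":-30.3,"y":15.1,"z":101.5,"wx":0,"wy":0,"wz":0.2},{"x":-30.3,"y":15.1,"z":101.5,"wx":0,"wy":0,"wz":0.2}]'; python3 -c "
from h import *
to(.4426,-.0144,.0685,-9.2)
"
```

```text
clock: 2.8
tcp_pos: [0.443, -0.0151, 0.0691]
ee_rot: [0.0, 0.762, 0.647, 0.0]
force: [-0.1, 0.3, -0.5]
width: 0.0857
grasp_force: 0.0
shift [ 0.6 -0.5  0.6] turn [ 0.05 -0.03 -0.12] | t 2.8 tcp [ 0.443  -0.0151  0.0691] F [-0.1  0.3 -0.5] w 0.0857 gf 0.0 j [-0.42  0.43  0.44  2.22 -0.35  0.55  0.12]
```

Close gently (30 N), keeping the pose.

```bash
python3 -m creep '[{"x":0,"y":0,"z":0,"wx":0,"wy":0,"wz":0},{"x":0,"y":0,"z":0,"wx":0,"wy":0,"wz":0},{"x":0,"y":0,"z":0,"wx":0,"wy":0,"wz":0},{"x":0,"y":0,"z":0,"wx":0,"wy":0,"wz":0},{"x":0,"y":0,"z":0,"wx":0,"wy":0,"wz":0},{"x":0,"y":0,"z":0,"wx":0,"wy":0,"wz":0},{"x":0,"y":0,"z":0,"wx":0,"wy":0,"wz":0},{"x":0,"y":0,"z":0,"wx":0,"wy":0,"wz":0}]' 0 30
```

```text
clock: 3.6
tcp_pos: [0.4428, -0.0153, 0.0687]
ee_rot: [0.0, 0.762, 0.647, 0.0]
force: [1.0, 0.6, 3.5]
width: 0.0156
grasp_force: 35.7
```

```bash
python3 -m creep '[{"x":0,"y":0,"z":-8,"wx":0,"wy":0,"wz":0},{"x":0,"y":0,"z":-20,"wx":0,"wy":0,"wz":0},{"x":0,"y":0,"z":-40,"wx":0,"wy":0,"wz":0},{"x":0,"y":0,"z":-60,"wx":0,"wy":0,"wz":0},{"x":0,"y":0,"z":-60,"wx":0,"wy":0,"wz":0},{"x":0,"y":0,"z":-60,"wx":0,"wy":0,"wz":0}]'; python3 -c "
from h import *
to(.60,.08,.13,-9.2)
im=snap('side'); c=im['color'][110:290,190:390,::-1]
cv2.imwrite('pics/side2.png',cv2.resize(c,None,fx=3,fy=3,interpolation=cv2.INTER_CUBIC))
"
```

```text
clock: 4.2
tcp_pos: [0.4423, -0.0151, 0.1286]
ee_rot: [-0.0, 0.762, 0.647, 0.0]
force: [0.2, 0.3, -1.3]
width: 0.0156
grasp_force: 35.1
shift [119.4 140.2  -1.3] turn [ 0.01 -0.03 -0.12] | t 4.2 tcp [ 0.4423 -0.0151  0.1286] F [ 0.2  0.3 -1.3] w 0.0156 gf 35.10395407676697 j [-0.5   0.32  0.52  2.18 -0.25  0.7   0.03]
```

View pics/side2.png

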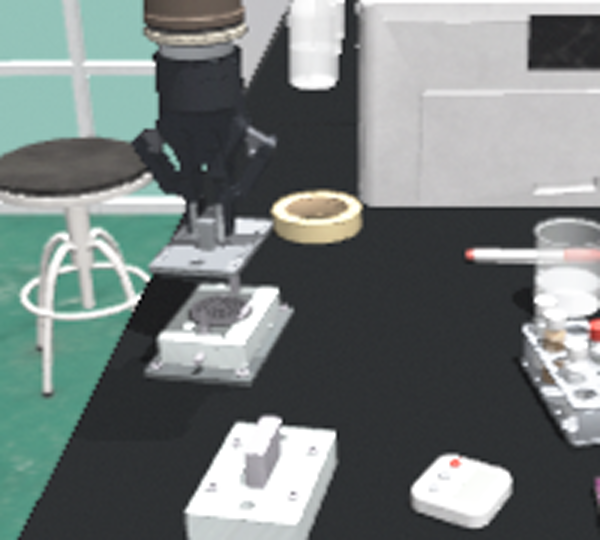

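The cover hangs level in the gripper at about (210,250), and the lower half's face and support are bare at about (220,310). I'll carry the cover to the free spot.

```bash
python3 -m creep '[{"x":20,"y":23,"z":0,"wx":0,"wy":0,"wz":0},{"x":48,"y":56,"z":0,"wx":0,"wy":0,"wz":0},{"x":76,"y":90,"z":0,"wx":0,"wy":0,"wz":0},{"x":102,"y":120,"z":0,"wx":0,"wy":0,"wz":0},{"x":119,"y":140,"z":0,"wx":0,"wy":0,"wz":0},{"x":119,"y":140,"z":25,"wx":0,"wy":0,"wz":0},{"x":119,"y":140,"z":55,"wx":0,"wy":0,"wz":0},{"x":119,"y":140,"z":80,"wx":0,"wy":0,"wz":0},{"x":119,"y":140,"z":90,"wx":0,"wy":0,"wz":0},{"x":119,"y":140,"z":95,"wx":0,"wy":0,"wz":0},{"x":119,"y":140,"z":95,"wx":0,"wy":0,"wz":0},{"x":119,"y":140,"z":95,"wx":0,"wy":0,"wz":0}]'; python3 -c "
from h import *
to(.60,.08,.0285,-9.2)
im=snap('top');im=snap('side'); c=im['color'][110:290,190:390,::-1]
"
```

```text
clock: 5.45
tcp_pos: [0.6007, 0.0793, 0.0344]
ee_rot: [0.0, 0.762, 0.647, 0.001]
force: [-0.0, -0.3, -0.8]
width: 0.0152
grasp_force: 35.1
shift [ 0.5 -0.8  5.9] turn [ 0.07 -0.03 -0.15] | t 5.45 tcp [0.6007 0.0793 0.0344] F [-0.  -0.3 -0.8] w 0.0152 gf 35.05616068840027 j [-0.5   0.68  0.41  1.85 -0.4   0.69 -0.02]
```

```bash
python3 -m creep '[{"x":0,"y":0,"z":3,"wx":0,"wy":0,"wz":0},{"x":0,"y":0,"z":5,"wx":0,"wy":0,"wz":0},{"x":0,"y":0,"z":6,"wx":0,"wy":0,"wz":0},{"x":0,"y":0,"z":6,"wx":0,"wy":0,"wz":0},{"x":0,"y":0,"z":6,"wx":0,"wy":0,"wz":0}]'
```

```text
clock: 6.05
tcp_pos: [0.6003, 0.0796, 0.0288]
ee_rot: [-0.0, 0.762, 0.647, 0.001]
force: [-3.6, 1.4, 13.2]
width: 0.0153
grasp_force: 37.1
```

Contact at 13 N, so the cover is down. Opening and rising.

```bash
python3 -m creep '[{"x":0,"y":0,"z":-1,"wx":0,"wy":0,"wz":0},{"x":0,"y":0,"z":-1,"wx":0,"wy":0,"wz":0},{"x":0,"y":0,"z":-1,"wx":0,"wy":0,"wz":0},{"x":0,"y":0,"z":-1,"wx":0,"wy":0,"wz":0},{"x":0,"y":0,"z":-1,"wx":0,"wy":0,"wz":0},{"x":0,"y":0,"z":-10,"wx":0,"wy":0,"wz":0},{"x":0,"y":0,"z":-30,"wx":0,"wy":0,"wz":0},{"x":0,"y":0,"z":-60,"wx":0,"wy":0,"wz":0},{"x":0,"y":0,"z":-95,"wx":0,"wy":0,"wz":0},{"x":0,"y":0,"z":-130,"wx":0,"wy":0,"wz":0},{"x":0,"y":0,"z":-130,"wx":0,"wy":0,"wz":0}]' 1 30; python3 -c "
from h import *
to(.5150,-.2697,.16,-9.4)
"
```

```text
clock: 7.15
tcp_pos: [0.6028, 0.0792, 0.1629]
ee_rot: [0.002, 0.762, 0.647, 0.004]
force: [-0.0, -0.5, 0.1]
width: 0.0852
grasp_force: 0.0
shift [-358.6  -29.9    1.6] turn [ 0.43 -0.17  0.03] | t 7.15 tcp [0.6028 0.0792 0.1629] F [-0.  -0.5  0.1] w 0.0852 gf 0.0 j [-0.57  0.52  0.51  1.76 -0.3   0.94 -0.1 ]
```

```bash
python3 -m creep '[{"x":-25,"y":-2,"z":0,"wx":0,"wy":0,"wz":0},{"x":-65,"y":-5,"z":0,"wx":0,"wy":0,"wz":0},{"x":-105,"y":-9,"z":0,"wx":0,"wy":0,"wz":0},{"x":-145,"y":-12,"z":0,"wx":0,"wy":0,"wz":0},{"x":-185,"y":-15,"z":0,"wx":0,"wy":0,"wz":0},{"x":-225,"y":-19,"z":0,"wx":0,"wy":0,"wz":0},{"x":-265,"y":-22,"z":0,"wx":0,"wy":0,"wz":0},{"x":-300,"y":-25,"z":0,"wx":0,"wy":0,"wz":0},{"x":-330,"y":-28,"z":0,"wx":0,"wy":0,"wz":0},{"x":-350,"y":-29,"z":0,"wx":0,"wy":0,"wz":0},{"x":-358.5,"y":-29.9,"z":0,"wx":0,"wy":0,"wz":0},{"x":-358.5,"y":-29.9,"z":0,"wx":0,"wy":0,"wz":0}]'; python3 -c "
from h import *
im=snap('top'); save(im,'top2')
w=cloud(im)
def rect(name,u0,u1,v0,v1,z0,z1):
    q=w[v0:v1,u0:u1].reshape(-1,3); m=(q[:,2]>z0)&(q[:,2]<z1); q=q[m]
    r=cv2.minAreaRect((q[:,:2]*1000).astype(np.float32)); print(name,len(q),np.median(q[:,2]).round(4),np.round(r[0],1),np.round(r[1],1),round(r[2],1))
rect('lower blk',285,370,235,300,.028,.045)
rect('dowels',285,370,235,300,.047,.065)
rect('cover',235,345,175,235,.002,.012)
rect('coverrib',235,345,175,235,.028,.045)
to(.5150,-.2697,.16,-9.4)
"
```

```text
clock: 8.35
tcp_pos: [0.5118, -0.2705, 0.1576]
ee_rot: [0.0, 0.763, 0.646, -0.0]
force: [1.0, -0.2, -1.1]
width: 0.0853
grasp_force: 0.0
lower blk 1656 0.0353 [442.6 -14.5] [119.9  79.9] 80.8
dowels 27 0.0544 [441.9 -13.9] [98.1  9.1] 79.8
cover 1461 0.0052 [599.7  83.8] [152.6 278.9] 1.1
coverrib 104 0.0343 [598.1  80.2] [39.7 16.5] 80.6
shift [-0.3  2.7 -2.6] turn [-0.01 -0.03  0.04] | t 8.4 tcp [ 0.5124 -0.269   0.1574] F [-0.1  0.6  0.5] w 0.0855 gf 0.0 j [ 0.02  0.49  0.53  1.83 -0.31  0.9   0.52]
```

View pics/top2.png

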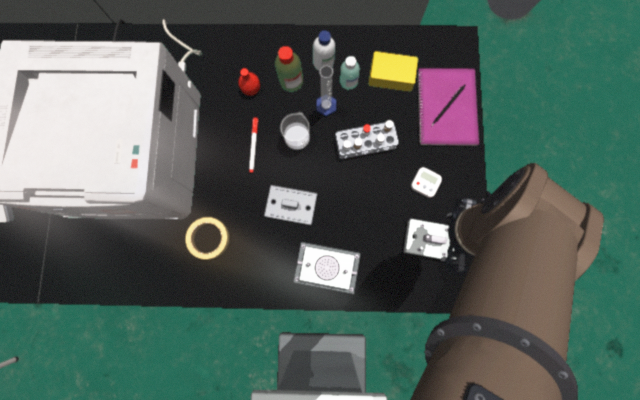

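The cover lies flat at (291,205), the bare lower half is at (327,268), and the gripper is over the upper half at (430,238). Tape, timer and marker have not moved.

```bash
python3 -m creep '[{"x":-0.5,"y":4,"z":20,"wx":0,"wy":0,"wz":0},{"x":-0.5,"y":4,"z":50,"wx":0,"wy":0,"wz":0},{"x":-0.5,"y":4,"z":75,"wx":0,"wy":0,"wz":0},{"x":-0.5,"y":4,"z":92,"wx":0,"wy":0,"wz":0},{"x":-0.5,"y":4,"z":100,"wx":0,"wy":0,"wz":0},{"x":-0.5,"y":4,"z":104,"wx":0,"wy":0,"wz":0},{"x":-0.5,"y":4,"z":104,"wx":0,"wy":0,"wz":0},{"x":-0.5,"y":4,"z":104,"wx":0,"wy":0,"wz":0}]'; python3 -m creep '[{"x":0,"y":0,"z":0,"wx":0,"wy":0,"wz":0},{"x":0,"y":0,"z":0,"wx":0,"wy":0,"wz":0},{"x":0,"y":0,"z":0,"wx":0,"wy":0,"wz":0},{"x":0,"y":0,"z":0,"wx":0,"wy":0,"wz":0},{"x":0,"y":0,"z":0,"wx":0,"wy":0,"wz":0},{"x":0,"y":0,"z":0,"wx":0,"wy":0,"wz":0},{"x":0,"y":0,"z":0,"wx":0,"wy":0,"wz":0},{"x":0,"y":0,"z":0,"wx":0,"wy":0,"wz":0}]' 0 80; python3 -c "
from h import *
to(.4438,-.0148,.14,-9.3)"
```

```text
clock: 9.2
tcp_pos: [0.5168, -0.2706, 0.0543]
ee_rot: [0.001, 0.762, 0.647, 0.0]
force: [0.7, 0.3, 0.1]
width: 0.0855
grasp_force: 0.0
clock: 10.0
tcp_pos: [0.5164, -0.2708, 0.0538]
ee_rot: [0.0, 0.762, 0.647, 0.0]
force: [-0.5, 0.1, 4.9]
width: 0.0149
grasp_force: 78.9
shift [ 240.8 -113.1  -86.3] turn [ 0.03  0.   -0.04] | t 10.0 tcp [ 0.5164 -0.2708  0.0538] F [-0.5  0.1  4.9] w 0.0149 gf 78.91407251358032 j [ 0.09  0.63  0.44  1.9  -0.4   0.7   0.6 ]
```

```bash
python3 -m creep '[{"x":0,"y":0,"z":-15,"wx":0,"wy":0,"wz":0},{"x":0,"y":0,"z":-45,"wx":0,"wy":0,"wz":0},{"x":5,"y":-2,"z":-75,"wx":0,"wy":0,"wz":0},{"x":30,"y":-14,"z":-86,"wx":0,"wy":0,"wz":0},{"x":65,"y":-31,"z":-86,"wx":0,"wy":0,"wz":0},{"x":105,"y":-49,"z":-86,"wx":0,"wy":0,"wz":0},{"x":145,"y":-68,"z":-86,"wx":0,"wy":0,"wz":0},{"x":180,"y":-85,"z":-86,"wx":0,"wy":0,"wz":0},{"x":210,"y":-99,"z":-86,"wx":0,"wy":0,"wz":0},{"x":230,"y":-108,"z":-86,"wx":0,"wy":0,"wz":0},{"x":240.8,"y":-113,"z":-86,"wx":0,"wy":0,"wz":0},{"x":240.8,"y":-113,"z":-86,"wx":0,"wy":0,"wz":0}]';  python3 -m creep '[{"x":0,"y":0,"z":0,"wx":0,"wy":0,"wz":0},{"x":0,"y":0,"z":0,"wx":0,"wy":0,"wz":0},{"x":0,"y":0,"z":0,"wx":0,"wy":0,"wz":0}]'; python3 - <<'E'
from h import *
to(.4438,-.0148,.14,-9.3)
a=snap('top');b=snap('side')
c=cv2.resize(a['color'][220:310,270:390],None,fx=3.3,fy=3.3,interpolation=cv2.INTER_CUBIC)
d=cv2.resize(b['color'][160:250,220:300],None,fx=5,fy=5,interpolation=cv2.INTER_CUBIC)
h=max(len(c),len(d)); c=cv2.copyMakeBorder(c,0,h-len(c),0,0,cv2.BORDER_CONSTANT)
cv2.imwrite('pics/both3.png',np.hstack([c,d])[:,:,::-1])
w=cloud(a)
q=w[200:320,260:400].reshape(-1,3); q=q[(q[:,2]>.108)&(q[:,2]<.121)]
r=cv2.minAreaRect((q[:,:2]*1000).astype(np.float32)); print(len(q),np.median(q[:,2]),r)
E
```

```text
clock: 11.2
tcp_pos: [0.4435, -0.0135, 0.1398]
ee_rot: [-0.0, 0.762, 0.648, 0.0]
force: [0.3, -0.8, -2.1]
width: 0.0147
grasp_force: 78.4
clock: 11.5
tcp_pos: [0.444, -0.016, 0.1396]
ee_rot: [0.0, 0.763, 0.646, -0.0]
force: [0.5, -0.0, -2.6]
width: 0.0148
grasp_force: 78.4
shift [ 1.1 -0.4 -0.4] turn [ 0.02  0.02 -0.16] | t 11.5 tcp [ 0.444  -0.016   0.1396] F [ 0.5 -0.  -2.6] w 0.0148 gf 78.44626307487488 j [-0.51  0.31  0.53  2.16 -0.23  0.73  0.01]
0 nan ((0.0, 0.0), (0.0, 0.0), 0.0)
  return _methods._mean(a, axis=axis, dtype=dtype,
  ret = ret.dtype.type(ret / rcount)
```

View pics/both3.png

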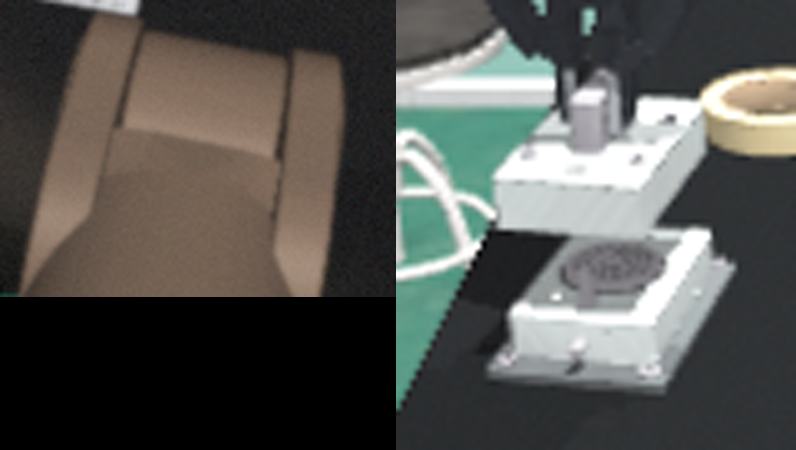

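The top view is blocked by the arm. In the side crop the upper half hangs level at (600,150) above the bare lower half at (620,290). I'll compare their faces in the side depth image.

```bash
python3 - <<'E'
from h import *
b=dict(np.load('side.npz')); w=cloud(b)[150:260,215:310].reshape(-1,3); w=w[~np.isnan(w[:,0])]
a=np.radians(-9.3); p=(w-[.4436,-.0148,0])@np.array([[np.cos(a),-np.sin(a),0],[np.sin(a),np.cos(a),0],[0,0,1]])*1000
for n,z0,z1 in(('low',14,31),('up',90,112),('lowtop',33,38),('uptop',113,119)):
    q=p[(p[:,2]>z0)&(p[:,2]<z1)&(abs(p[:,0])<60)&(abs(p[:,1])<75)]
    f=q[(q[:,1]<-50)&(abs(q[:,0])<33)]; s=q[(q[:,0]>32)&(abs(q[:,1])<52)]
    if 'top' in n: print(n,len(q),'x %s y %s z'%(np.percentile(q[:,0],[1,99]).round(1),np.percentile(q[:,1],[1,99]).round(1)),np.median(q[:,2]))
    else: print(n,'front',len(f),np.median(f[:,1]),np.polyfit(f[:,0],f[:,1],1)[0],'right',len(s),np.median(s[:,0]), np.polyfit(s[:,1],s[:,0],1)[0])
E
```

```text
low front 131 -59.81714160419109 -0.0053079889612301055 right 59 39.525040848505746 -0.006427663571785676
up front 181 -60.671344672816474 -0.013056273614566502 right 86 39.17176539421719 0.0011870453746177117
lowtop 357 x [-39.1  39.9] y [-61.5  56.6] z 35.101058319266635
uptop 391 x [-40.6  39.6] y [-63.3  58.4] z 115.70090226941426
```

Upper half is off by about 0.4 mm and 0.85 mm, so I'll correct that and go down onto the dowels.

```bash
python3 -m creep '[{"x":0.8,"y":0.4,"z":8,"wx":0,"wy":0,"wz":0},{"x":0.8,"y":0.4,"z":18,"wx":0,"wy":0,"wz":0},{"x":0.8,"y":0.4,"z":23,"wx":0,"wy":0,"wz":0},{"x":0.8,"y":0.4,"z":27,"wx":0,"wy":0,"wz":0},{"x":0.8,"y":0.4,"z":31,"wx":0,"wy":0,"wz":0},{"x":0.8,"y":0.4,"z":35,"wx":0,"wy":0,"wz":0},{"x":0.8,"y":0.4,"z":35,"wx":0,"wy":0,"wz":0}]' - 100;  python3 -m creep '[{"x":0,"y":0,"z":3,"wx":0,"wy":0,"wz":0},{"x":0,"y":0,"z":6,"wx":0,"wy":0,"wz":0},{"x":0,"y":0,"z":9,"wx":0,"wy":0,"wz":0},{"x":0,"y":0,"z":9,"wx":0,"wy":0,"wz":0}]'
```

```text
clock: 12.3
tcp_pos: [0.4441, -0.014, 0.1041]
ee_rot: [-0.0, 0.762, 0.647, -0.0]
force: [-0.8, 0.1, -2.7]
width: 0.0142
grasp_force: 101.2
clock: 12.7
tcp_pos: [0.4441, -0.014, 0.0952]
ee_rot: [-0.0, 0.762, 0.647, -0.0]
force: [-0.1, 0.6, -2.4]
width: 0.0142
grasp_force: 101.2
```

The dowels went in without side force. Pressing now.

```bash
python3 -m creep '[{"x":0,"y":0,"z":2,"wx":0,"wy":0,"wz":0},{"x":0,"y":0,"z":4,"wx":0,"wy":0,"wz":0},{"x":0,"y":0,"z":5.5,"wx":0,"wy":0,"wz":0},{"x":0,"y":0,"z":6.5,"wx":0,"wy":0,"wz":0},{"x":0,"y":0,"z":6.5,"wx":0,"wy":0,"wz":0}]' - 120
```

```text
clock: 13.2
tcp_pos: [0.4444, -0.014, 0.0893]
ee_rot: [-0.0, 0.762, 0.647, 0.0]
force: [-1.9, -0.7, 8.3]
width: 0.0139
grasp_force: 121.1
```

```bash
python3 -m creep '[{"x":0,"y":0,"z":0.7,"wx":0,"wy":0,"wz":0},{"x":0,"y":0,"z":1.2,"wx":0,"wy":0,"wz":0},{"x":0,"y":0,"z":1.2,"wx":0,"wy":0,"wz":0},{"x":0,"y":0,"z":1.2,"wx":0,"wy":0,"wz":0}]'
```

```text
clock: 13.6
tcp_pos: [0.4444, -0.014, 0.0888]
ee_rot: [-0.0, 0.762, 0.647, 0.001]
force: [-6.2, -0.1, 23.0]
width: 0.0141
grasp_force: 123.3
```

Force rose sharply at 0.0888, the expected shut height. One check by camera.

```bash
python3 - <<'E'
from h import *
b=snap('side'); w=cloud(b)[150:260,215:310].reshape(-1,3); w=w[~np.isnan(w[:,0])]
a=np.radians(-9.3); p=(w-[.4436,-.0148,0])@np.array([[np.cos(a),-np.sin(a),0],[np.sin(a),np.cos(a),0],[0,0,1]])*1000
q=p[(p[:,2]>58)&(p[:,2]<75)&(abs(p[:,0])<45)&(abs(p[:,1])<65)]; q=q[abs(q[:,2]-np.median(q[:,2]))<4]
print('upper top z',np.median(q[:,2]),'tilt',np.linalg.lstsq(np.c_[q[:,:2],np.ones(len(q))],q[:,2],rcond=None)[0])
d=cv2.resize(b['color'][150:260,200:330],None,fx=5,fy=5,interpolation=cv2.INTER_CUBIC)
cv2.imwrite('pics/side4.png',d[:,:,::-1]); to(.444,-.014,.0888,-9.3)
E
```

```text
upper top z 64.94506414739143 tilt [-6.36886633e-03  7.68280874e-03  6.50064051e+01]
shift [-0.1 -0.4 -0. ] turn [ 0.02 -0.07 -0.06] | t 13.65 tcp [ 0.4444 -0.014   0.0888] F [-6.9  0.7 22.3] w 0.0143 gf 123.30403089523315 j [-0.45  0.4   0.47  2.21 -0.32  0.6   0.09]
```

View pics/side4.png

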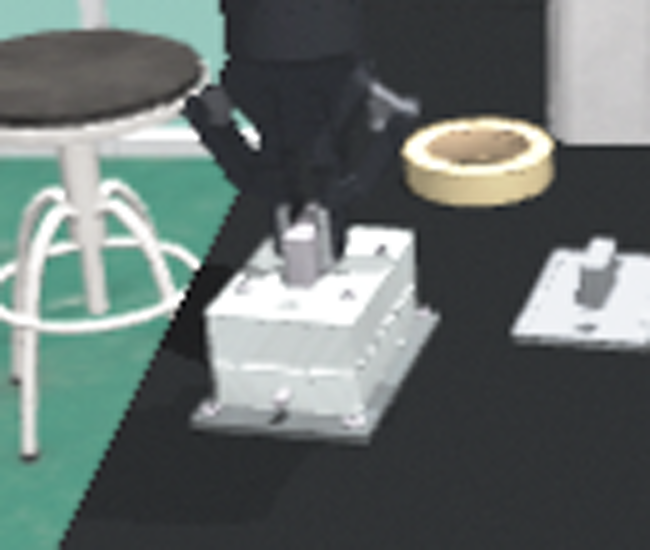

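The halves meet along the line at about (285,368). The top face measures 64.9 mm (65 expected) and is level, the push is about 22 N, and the cover lies flat at (590,300). Handing in.

```bash
python3 -c "
from cell import *
print(hand_in())"
```

```text
the job is handed in; nothing more can be done
None
```

The cover plate lies flat and right way up on the free bench, and the upper half is on the dowels and held pressed shut at about 22 N. I handed the job in at 13.7 s on the robot's clock; no verdict came back.

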